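# Lock the grind setting of a coffee mill and fit its crank

## Task

The coarseness on the hand coffee mill is set, but not yet locked: run the brass lock ring down its thread and tighten it firmly against the dark setting ring below, without dragging the setting ring round with it. Then fit the crank: push it gently all the way down onto the square end of the spindle and let go. Leave the things around undisturbed.

Things in the scene. Friction and masses are not known exactly. Their poses are not given: they have to be found in the camera images.
- mill: hand coffee mill on a black suction foot 132 mm across; it does not move. Dark wooden drum 101 mm across, steel top at height 124 mm. Origin on the worktop under its vertical axis, z up, -x to the drawer with the brass ball knob. A fixed threaded sleeve (28 mm across) rises from the steel top to 164 mm and carries the two rings; the square spindle end above it tops out at 194 mm
- lock_ring: brass ribbed lock ring, the upper ring, 54 mm outside diameter, 12 mm thick; origin at the centre of its underside, z up. Clockwise from above lowers it, 5 mm a turn (0.8 mm a radian), at about 0.03 N m while free. It starts 2.3 to 4.5 mm above the setting ring; a captive washer under it stands 0.2 to 2.2 mm proud, differently each time, so where they meet must be felt
- lock_top (a point): centre of the lock ring's top face, 12 mm above its origin. Grip the rim from above in any direction, sleeve and spindle standing up between the fingers; fingertips may reach down to 22 mm below this point, beside the narrower setting ring. From first touch the resisting torque builds over about half a radian; about 0.5 N m is firmly tight, and it stays tight when let go
- setting_ring: dark steel setting ring with a white index mark, 42 mm outside diameter, 12 mm thick, on the same thread just below the lock ring; origin at the centre of its underside, z up. Held by friction alone: tightening the lock ring on it with about 1 N m, or a few tenths of a radian beyond tight, drags it round, which must not happen
- setting_mark (a point): the white index mark at the rim of the setting ring, on its top face, 20.5 mm from the axis
- spindle_shoulder (a point): on the mill's axis, the flat shoulder (24 mm across) on which the crank's hub comes to rest, at height 168 mm; z up, x and y square to the flats of the square end, which is 10 mm wide and rises 26 mm from here (the top 4 mm tapered). The spindle turns stiffly about z (0.06 N m)
- crank: steel crank lying loose, knob up, 0.09 to 0.18 kg: hub 28 x 28 mm, 22 mm high, with a square through-hole 11.1 mm wide parallel to its sides; flat arm 16 mm wide, 7 mm thick, along -x to a dark wooden knob (26 mm across, top at 43 mm) 112 mm from the hub. Origin at the centre of the hub's underside, z up. Fits with the arm to any of four sides. Grip the hub across y
- coffee_jar: square glass coffee jar with gold lid, 80 x 80 x 179 mm, origin under its centre; leave alone
- jar_sugar: round clear jar with white lid, 97 mm across, 170 mm high, origin under its centre; leave alone
- mug_1: white mug, 80 mm across, 91 mm high, origin under it; leave alone
- mug_2: white and green mug, 92 mm across, 93 mm high, origin under it; leave alone
- fork: steel fork, 193 mm long, lying flat, origin under its middle; leave alone
- tea_box: red tea box, 69 x 133 x 66 mm, origin under its centre; leave alone

How it is judged:
By the outcome, as a careful person would: the job done as asked, in the order asked, and still so for the second after the job is handed in, with the robot touching nothing.
It also fails if it takes over 72 s, if anything falls off the work surface, if the arm or the gripper's body presses on something with over 40 N, if the wrist force passes 120 N, or if a joint passes its speed limit or range.

## Robot

A 6-joint arm with a two-finger parallel gripper is mounted at the origin on a cart in front of the work surface, level with it; the furniture and walls round the work are solid. World frame = base frame: x ahead of the robot, y to its left, z up, the work surface at z = 0. Lengths are in mm, angles in rad, forces in N, time in s.
With the tool pointing down it reaches from about 350 to 975 mm from the base axis. Payload 7.1 kg.
Tool frame: the origin (TCP) lies on the front face of the gripper's body, between the roots of the fingers; the fingertips stand 80 mm ahead of it and the grasp point (between the pads) lies 61 mm ahead of it; z points along the fingers, y is the line along which they close (so a half turn about z gives the same grasp; the last joint's range is limited). The gripper opens to 88 mm and grips with 3 to 60 N. Pads are 20 mm wide; open, the fingers measure 115 mm over their backs; the gripper's body (75 mm by 178 mm) begins 61 mm behind the grasp point.
Start: joints at [1.118, 0.423, 1.63, -0, 1.089, -0.019], TCP at [262.669, 567.107, 302.675] pointing down, gripper open.
Joint ranges: [-3, 3], [-0.9, 2.11], [0.09, 2.58], [-1.31, 4.45], [0.11, 2.69], [-2.54, 2.54]. Speed limits (rad/s): [2.39, 2.39, 3.01, 3.14, 3.14, 3.14].

## Interface

Orientations are given as a rotation vector (axis times angle).
In Python, from workcell import readout, vision, close_job gives the robot as it stands.
- The arm moves only by the tool servo_tool, never from a script. Its argument "plan" is a list that holds one entry, the list of rows, each a list of 7 numbers: the gripper command: -1 is fully open, 1 is shut, values between are in proportion, then the shift along the world's x, y, z in units of 40 mm (1.0 is 40 mm), then the turn, a rotation vector about the world's x, y, z in units of 5 degrees (1.0 is 5 degrees). A call has 1 to 5 rows; each row shifts and turns the commanded pose from where the row before left it; what a row does not reach is not made up. A row lasts 1/12 s, in which the tool goes at most 41.7 mm and 7.16 degrees, less where a joint would pass 70% of its speed; a pose out of reach is approached as far as the arm can. A call is refused whole if a number of a shift passes 1 or a number of a turn 1, either way. A call with a gripper value outside its range is refused whole. The fingers move at their own pace and stop on an object; the grip force is fixed at half the most. Time passes only in rows, so rows that do not move let the fingers close. It gives the time, the measured TCP pose, the force, the opening and the grip force at its end, in the units of the state.
- readout.get_obs(): the state, without advancing time (a new reading comes with each control period).
- vision.get_image(name): name is "scene" or "top"; returns the picture (384x512x3 uint8, red, green, blue); there is no depth.
- vision.camera_params(name): a dict with "fx", "fy", "cx", "cy" (pixels), "rvec" (rotation vector, rad) and "tvec" (3), from world to camera coordinates, as OpenCV has them. Camera axes: x right, y down, z forward; pixel columns grow to the right and rows downward; lengths in mm; the calibration is good to about 2 mm. A picture is of the moment at which its call begins. camera_params takes no time and is no camera call.
- close_job(): hands the job in; it is judged then, once.
The state is a dict: "t": time; "qpos": joint angles; "qvel": joint speeds; "joint_torque": joint torques, N m; "ee_pos": TCP position; "orientation": TCP orientation; "ft_force": force on the tool from outside, world axes, zero at the start; "moment": the same for the moment, N m; "width": finger opening in mm; "grasp_force": force on a finger pad.
Only numpy, scipy, OpenCV 4.12 (cv2) and the standard library are available. Lean on these libraries where they do the work, as an engineer would, in place of code of your own. Each camera call takes 0.05 s, during which the arm holds its last target. There are 200 camera calls.

## Working session

There is one attempt and no reset: what is moved stays moved. The work goes in short steps, Python scripts to look and compute and a tool call to move; the robot and the scene stay as the last step left them, time stands still between calls to the robot, and variables do not carry over. Pictures are saved under pics/ and viewed, at most 10 in all, crops included, and the job is handed in when it is done.

Besides the shell and the picture viewer there is one more tool, called after ">>>" as name(argument=value, ...) on one line, values as JSON. servo_tool: Moves the arm, as the interface text tells. Its arguments: {"type":"object","properties":{"plan":{"type":"array"}},"required":["plan"]}

```bash
mkdir -p pics
cat > h.py <<'E'
import numpy as np, cv2
from workcell import readout, vision
def cam(n):
    p=vision.camera_params(n); R=cv2.Rodrigues(np.array(p["rvec"],float))[0]; t=np.array(p["tvec"],float)
    K=np.array([[p["fx"],0,p["cx"]],[0,p["fy"],p["cy"]],[0,0,1]]); return K,R,t
def ray(n,u,v,z):
    K,R,t=cam(n); d=R.T@np.linalg.inv(K)@np.array([u,v,1.]); c=-R.T@t
    return c+d*(z-c[2])/d[2]
def proj(n,P):
    K,R,t=cam(n); q=K@(R@np.array(P,float)+t); return q[:2]/q[2]
def snap(n,f):
    im=np.array(vision.get_image(n)); cv2.imwrite(f,im[:,:,::-1]); return im
E
python3 - <<'E'
from h import *
a=snap("scene","pics/s0.png"); b=snap("top","pics/t0.png")
for n in("scene","top"):
    K,R,t=cam(n); print(n,K[0,0],-R.T@t,R[2])
o=readout.get_obs(); print(o)
E
```

```text
scene 421.37987208709615 [ 162.8711476  -727.73765186  710.89447645] [ 0.42818834  0.71373979 -0.55428355]
top 362.1615140402637 [ 398.43765232   18.07035536 1045.4726498 ] [ 0.21505844  0.0026989  -0.97659745]
{'t': 0.1, 'qpos': array([ 1.11797595e+00,  4.23764143e-01,  1.63062240e+00,  3.82490136e-05,
        1.08859141e+00, -1.90001772e-02]), 'qvel': array([ 7.09444257e-05, -1.69691274e-03, -2.09953931e-03,  2.57556984e-04,
       -7.16467154e-04, -1.09092040e-04]), 'joint_torque': array([-1.43961984e-04, -5.45609021e+01, -2.74323428e+01,  6.44419785e-02,
        1.87910954e-02, -5.89376100e-05]), 'ee_pos': array([262.50804885, 566.75997759, 301.97605997]), 'orientation': array([-6.76062404e-01, -3.06762097e+00,  2.10307680e-03]), 'ft_force': array([ 0.33942532, -0.70082712, -0.37353884]), 'moment': array([ 0.03422417, -0.01812849,  0.04040616]), 'grasp_force': 0.0, 'width': 87.59048821060331}
```

View pics/s0.png

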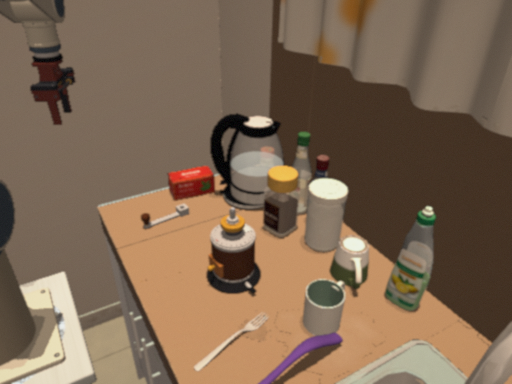

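View pics/t0.png

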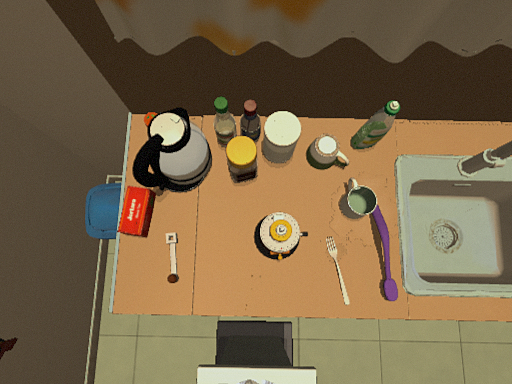

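Run:
```python
import cv2,numpy as np
a=cv2.imread("pics/s0.png");b=cv2.imread("pics/t0.png")
f=lambda im,x,y,w,h,k:cv2.resize(im[y:y+h,x:x+w],None,fx=k,fy=k,interpolation=cv2.INTER_CUBIC)
A=f(b,240,195,80,75,5);B=f(b,150,225,50,60,6.25)
C=f(a,195,195,80,100,3.75)[:375,:300];D=f(a,130,195,70,50,5)
top=np.hstack([A,B[:375]]);bot=np.zeros((250,top.shape[1],3),np.uint8);bot[:250,:350]=D
bot2=f(a,205,200,60,50,5);bot[:250,350:650]=bot2
cv2.imwrite("pics/c0.png",np.vstack([top,bot])[:600])
```

```text
(no output)
```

View pics/c0.png

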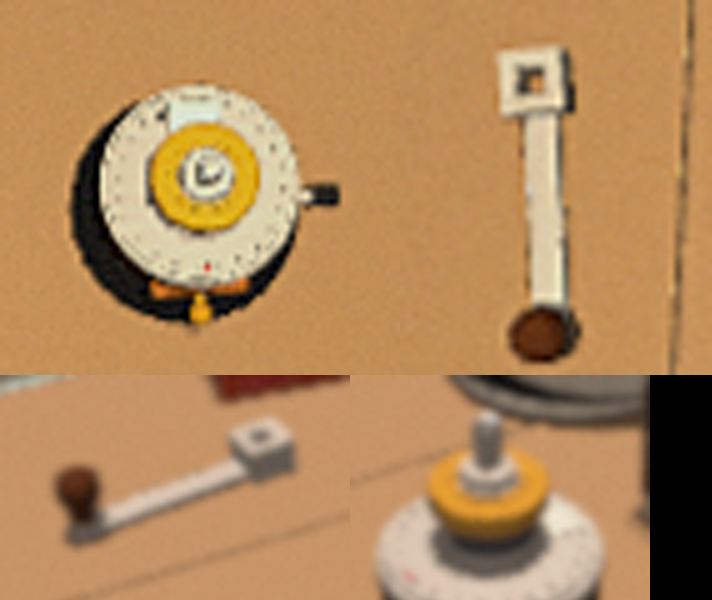

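Run:
```python
from h import *
from scipy.optimize import least_squares
res={}
for n,f,box in(("top","pics/t0.png",(262,212,300,247)),("scene","pics/s0.png",(218,205,250,232))):
    im=cv2.imread(f); hsv=cv2.cvtColor(im,cv2.COLOR_BGR2HSV)
    x0,y0,x1,y1=box; m=np.zeros(im.shape[:2],np.uint8)
    m[y0:y1,x0:x1]=cv2.inRange(hsv,(18,150,90),(32,255,255))[y0:y1,x0:x1]
    c=max(cv2.findContours(m,cv2.RETR_EXTERNAL,cv2.CHAIN_APPROX_NONE)[0],key=cv2.contourArea)
    print(n,cv2.boundingRect(c),cv2.fitEllipse(cv2.convexHull(c)),cv2.contourArea(c))
    res[n]=np.array(cv2.fitEllipse(cv2.convexHull(c))[0])
fun=lambda P:np.r_[proj("top",P)-res["top"],proj("scene",P)-res["scene"]]
s=least_squares(fun,[400,0,150]);print("ring centre",s.x,s.fun)
for z in(145,150,155):print(z,ray("top",*res["top"],z),ray("scene",*res["scene"],z))
im=cv2.imread("pics/t0.png");hsv=cv2.cvtColor(im,cv2.COLOR_BGR2HSV)
m=np.zeros(im.shape[:2],np.uint8);m[230:275,155:190]=cv2.inRange(hsv,(0,0,130),(180,90,255))[230:275,155:190]
for y in range(230,276,1):
    xs=np.where(m[y,155:190])[0]
    if len(xs):print(y,xs.min()+155,xs.max()+155,end=' ; ')
print()
h=m.copy();h[245:]=0
c=max(cv2.findContours(h,cv2.RETR_EXTERNAL,cv2.CHAIN_APPROX_NONE)[0],key=cv2.contourArea)
r=cv2.minAreaRect(c);print("hub",r,ray("top",*r[0],22))
k=cv2.inRange(hsv,(0,80,20),(14,255,110));k[:268]=0;k[290:]=0;k[:,:160]=0;k[:,186:]=0
c=max(cv2.findContours(k,cv2.RETR_EXTERNAL,cv2.CHAIN_APPROX_NONE)[0],key=cv2.contourArea)
r2=cv2.minEnclosingCircle(c);print("knob",r2,ray("top",*r2[0],40))
d=ray("top",*r2[0],40)-ray("top",*r[0],22);print(np.hypot(d[0],d[1]),"yaw of +x",np.degrees(np.arctan2(-d[1],-d[0])))
```

```text
top (270, 220, 22, 21) ((280.4921569824219, 230.13626098632812), (21.315258026123047, 21.510480880737305), 88.1734619140625) 337.5
scene (222, 217, 22, 15) ((232.21372985839844, 222.6599578857422), (16.398435592651367, 21.510347366333008), 83.82693481445312) 87.5
ring centre [501.41561278 -52.85872526 151.3068923 ] [ 0.24544451 -0.61516281 -0.58494062  0.11204252]
145 [500.59822297 -52.7497094  145.        ] [506.57526911 -45.51248956 145.        ]
150 [500.03096215 -52.35647111 150.        ] [503.53844745 -51.54033743 150.        ]
155 [499.46370133 -51.96323282 155.        ] [500.50162578 -57.56818529 155.        ]
233 166 175 ; 234 166 175 ; 235 166 175 ; 236 166 175 ; 237 166 175 ; 238 166 175 ; 239 166 175 ; 240 166 175 ; 241 166 175 ; 242 166 175 ; 243 167 174 ; 244 170 175 ; 245 170 174 ; 246 170 174 ; 247 170 174 ; 248 170 174 ; 249 170 174 ; 250 170 174 ; 251 170 174 ; 252 170 174 ; 253 170 175 ; 254 170 175 ; 255 170 175 ; 256 170 175 ; 257 171 175 ; 258 170 175 ; 259 170 175 ; 260 171 175 ; 261 171 175 ; 262 171 175 ; 263 171 175 ; 264 171 175 ; 265 171 175 ; 266 171 175 ; 267 171 175 ; 268 171 175 ; 269 171 175 ; 270 171 175 ; 271 171 176 ; 272 171 176 ; 273 171 176 ; 
hub ((170.5, 238.5), (11.0, 9.0), 90.0) [485.34964554 246.95949524  22.        ]
knob ((172.36363220214844, 278.2727355957031), 4.6931610107421875) [377.08639467 230.80783008  40.        ]
109.4614442475332 yaw of +x 8.48530497183336
```

>>> servo_tool(plan=[[[-1, 0.37, -0.97, 0, 0, 0, 1], [-1, 0.37, -0.97, 0, 0, 0, 1], [-1, 0.37, -0.97, 0, 0, 0, 1], [-1, 0.37, -0.97, 0, 0, 0, 1], [-1, 0.37, -0.97, 0, 0, 0, 1]]])

```text
t: 0.52
ee_pos: [336.6, 371.2, 302.3]
orientation: [0.012, -3.141, 0.001]
ft_force: [0.5, -0.2, 0.1]
width: 87.7
grasp_force: 0.0
```

>>> servo_tool(plan=[[[-1, 0.37, -0.97, 0, 0, 0, 1], [-1, 0.37, -0.97, 0, 0, 0, 1], [-1, 0.37, -0.97, 0, 0, 0, 1], [-1, 0.37, -0.97, 0, 0, 0, 1], [-1, 0.37, -0.97, 0, 0, 0, 1]]])

```text
t: 0.93
ee_pos: [410.7, 177.2, 302.6]
orientation: [0.691, -3.065, 0.0]
ft_force: [0.8, 0.1, -0.2]
width: 87.7
grasp_force: 0.0
```

>>> servo_tool(plan=[[[-1, 0.37, -0.97, 0, 0, 0, 1], [-1, 0.37, -0.97, 0, 0, 0, 1], [-1, 0.37, -0.97, 0, 0, 0, 1], [-1, 0.37, -0.97, 0, 0, 0, 0], [-1, 0, 0, 0, 0, 0, 0]]])

```text
t: 1.35
ee_pos: [471.9, 18.5, 302.9]
orientation: [-1.07, 2.952, -0.003]
ft_force: [-0.0, 0.2, 0.5]
width: 87.6
grasp_force: 0.0
```

>>> servo_tool(plan=[[[-1, 0.36, -0.89, 0, 0, 0, 0], [-1, 0.36, -0.89, 0, 0, 0, 0], [-1, 0, 0, -0.5, 0, 0, 0], [-1, 0, 0, 0, 0, 0, 0], [-1, 0, 0, 0, 0, 0, 0]]])

```text
t: 1.77
ee_pos: [497.6, -47.1, 281.7]
orientation: [1.076, -2.948, -0.003]
ft_force: [0.1, 0.1, -0.4]
width: 87.6
grasp_force: 0.0
```

Run:
```python
from h import *
o=readout.get_obs();print(o['ee_pos'],o['orientation'],o['qpos'],o['ft_force'],o['moment'])
P=[]
for v in(247,250,253,256,259,262,265):P.append(ray("top",172.2+(v-246)*0.8/26,v,5)[:2])
d=P[0]-P[-1];print("arm yaw",np.degrees(np.arctan2(d[1],d[0])))
for z in(10,22):print(ray("top",170.5,238,z))
a=snap("scene","pics/s1.png");b=snap("top","pics/t1.png")
f=lambda im,x,y,w,h,k:cv2.resize(im[y:y+h,x:x+w],None,fx=k,fy=k,interpolation=cv2.INTER_CUBIC)
cv2.imwrite("pics/c1.png",np.hstack([f(a,190,160,80,100,5),f(b,240,190,80,100,5)])[:,:,::-1])
```

```text
[497.58231095 -47.14537466 281.65543681] [ 1.07566997 -2.94834107 -0.00296807] [-1.18399423e-01  2.69555374e-01  1.91852365e+00  3.22771834e-04
  9.57182854e-01 -2.38904774e+00] [ 0.090161    0.09421378 -0.40208332] [ 0.09552904 -0.02486156 -0.01988618]
arm yaw 5.513473221536037
[487.78462908 249.73722903  10.        ]
[486.74919495 247.05246233  22.        ]
```

View pics/c1.png

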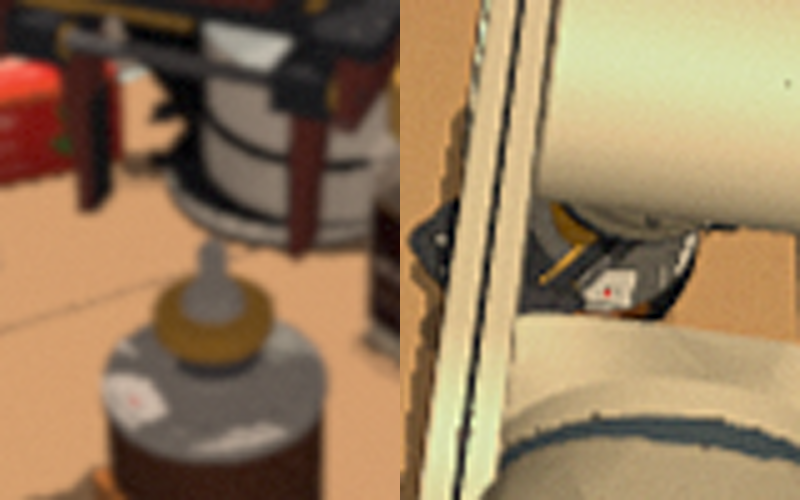

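>>> servo_tool(plan=[[[-1, 0.07, -0.14, 0, 0, 0, 0], [-1, 0, 0, -0.5, 0, 0, 0], [-1, 0, 0, -0.5, 0, 0, 0], [-1, 0, 0, -0.5, 0, 0, 0], [-1, 0, 0, 0, 0, 0, 0]]])

```text
t: 2.28
ee_pos: [500.0, -52.2, 220.4]
orientation: [1.079, -2.946, -0.003]
ft_force: [0.2, -0.6, -0.8]
width: 87.8
grasp_force: 0.0
```

Run:
```python
from h import *
o=readout.get_obs();print(o['ee_pos'],o['ft_force'],o['moment'])
a=snap("scene","pics/s2.png")
cv2.imwrite("pics/c2.png",cv2.resize(a[170:280,180:280],None,fx=5,fy=5,interpolation=cv2.INTER_CUBIC)[:,:,::-1])
for z in (134,138,142):print(z,proj("scene",[500.5,-52.5,z]))
```

```text
[499.97146646 -52.17360543 220.43227715] [ 0.1794849  -0.61400401 -0.75680402] [0.05318082 0.08789492 0.01622171]
134 [231.32062198 229.00402613]
138 [231.2902115  227.58285379]
142 [231.25965784 226.15499045]
```

View pics/c2.png

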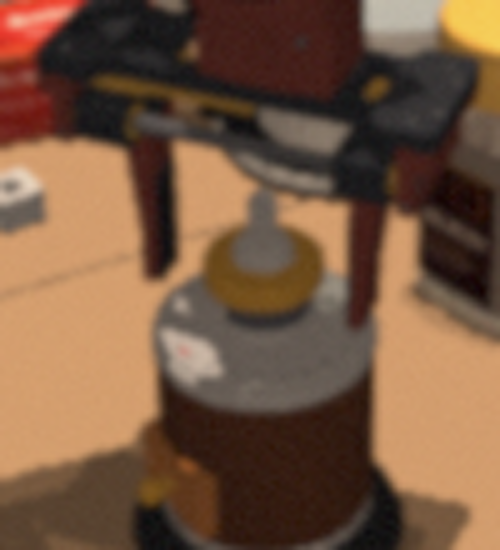

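>>> servo_tool(plan=[[[1, 0, 0, 0, 0, 0, 0], [1, 0, 0, 0, 0, 0, 0], [1, 0, 0, 0, 0, 0, 0], [1, 0, 0, 0, 0, 0, 0], [1, 0, 0, 0, 0, 0, 0]]])

```text
t: 2.75
ee_pos: [501.8, -52.9, 223.5]
orientation: [-1.078, 2.95, -0.001]
ft_force: [0.2, 0.5, 0.2]
width: 58.1
grasp_force: 0.0
```

Run:
```python
from h import *
o=readout.get_obs();print(o['ee_pos'],o['ft_force'],o['moment'],o['width'],o['grasp_force'])
```

```text
[501.8313158  -52.93004756 223.45122265] [0.15230588 0.51619687 0.15549576] [ 0.06451626  0.03027324 -0.02962227] 58.10666780441218 0.0
```

>>> servo_tool(plan=[[[-0.4, 0, 0, -0.08, 0, 0, 0], [-0.4, 0, 0, 0, 0, 0, 0], [1, 0, 0, 0, 0, 0, 0], [1, 0, 0, 0, 0, 0, 0], [1, 0, 0, 0, 0, 0, 0]]])

```text
t: 3.17
ee_pos: [500.8, -52.4, 219.3]
orientation: [1.077, -2.95, -0.003]
ft_force: [-2.1, 4.4, 2.1]
width: 53.3
grasp_force: 30.0
```

Run:
```python
from h import *
o=readout.get_obs();print(o['ee_pos'],o['ft_force'],o['moment'],o['width'],o['grasp_force'])
```

```text
[500.81751255 -52.42816786 219.25665363] [-2.1141667   4.42049283  2.13545637] [ 0.91328679  0.52106029 -0.00432047] 53.300789674024564 30.0004443526268
```

>>> servo_tool(plan=[[[1, 0, 0, -0.002, 0, 0, -1], [1, 0, 0, -0.002, 0, 0, -1], [1, 0, 0, -0.002, 0, 0, -1], [1, 0, 0, 0, 0, 0, 0]]])

```text
t: 3.5
ee_pos: [500.7, -52.2, 219.1]
orientation: [0.676, -3.066, -0.003]
ft_force: [-2.1, 6.4, 2.2]
width: 53.1
grasp_force: 30.0
```

```bash
cat > o.py <<'E'
from h import *
o=readout.get_obs();r=lambda k:np.round(o[k],2)
print(r('ee_pos'),r('ft_force'),r('moment'),'w',r('width'),r('grasp_force'),'q6',r('qpos')[5],'q1',r('qpos')[0],'tq6',np.round(o['joint_torque'][5],3))
E
python3 o.py
```

```text
[500.74 -52.23 219.06] [-2.11  6.38  2.19] [ 1.08  0.51 -0.09] w 53.15 30.0 q6 -2.13 q1 -0.13 tq6 1.123
```

>>> servo_tool(plan=[[[1, 0, 0, -0.002, 0, 0, -1], [1, 0, 0, -0.002, 0, 0, -1], [1, 0, 0, -0.002, 0, 0, -1], [1, 0, 0, 0, 0, 0, 0]]])

```text
t: 3.83
ee_pos: [500.6, -52.0, 218.8]
orientation: [0.27, -3.128, -0.003]
ft_force: [-3.3, 7.0, 4.1]
width: 53.5
grasp_force: 30.0
```

```bash
python3 o.py
```

```text
[500.65 -52.05 218.81] [-3.26  7.01  4.09] [1.37 0.51 0.01] w 53.52 30.0 q6 -1.87 q1 -0.13 tq6 1.124
```

>>> servo_tool(plan=[[[1, 0, 0, -0.002, 0, 0, -1], [1, 0, 0, -0.002, 0, 0, -1], [1, 0, 0, -0.002, 0, 0, -1], [1, 0, 0, -0.002, 0, 0, -1], [1, 0, 0, 0, 0, 0, 0]]])

```text
t: 4.25
ee_pos: [500.7, -51.8, 218.5]
orientation: [-0.278, -3.127, -0.003]
ft_force: [-3.1, 7.5, 3.8]
width: 53.7
grasp_force: 30.0
```

```bash
python3 o.py
```

```text
[500.66 -51.75 218.54] [-3.1   7.51  3.77] [ 1.63  0.5  -0.05] w 53.66 30.0 q6 -1.52 q1 -0.13 tq6 1.125
```

>>> servo_tool(plan=[[[1, 0, 0, -0.002, 0, 0, -1], [1, 0, 0, -0.002, 0, 0, -1], [1, 0, 0, -0.002, 0, 0, -1], [1, 0, 0, -0.002, 0, 0, -1], [1, 0, 0, 0, 0, 0, 0]]])

```text
t: 4.67
ee_pos: [500.8, -51.5, 218.3]
orientation: [-0.817, -3.031, -0.003]
ft_force: [-3.3, 9.8, 3.8]
width: 53.1
grasp_force: 30.0
```

```bash
python3 o.py
```

```text
[500.78 -51.53 218.28] [-3.31  9.84  3.85] [ 1.95  0.43 -0.02] w 53.14 30.0 q6 -1.17 q1 -0.13 tq6 1.124
```

>>> servo_tool(plan=[[[1, -0.01, 0.02, -0.002, 0, 0, -1], [1, 0, 0.01, -0.002, 0, 0, -1], [1, 0, 0, -0.002, 0, 0, -1], [1, 0, 0, -0.002, 0, 0, -1], [1, 0, 0, 0, 0, 0, 0]]])

```text
t: 5.08
ee_pos: [500.9, -51.1, 218.0]
orientation: [-1.331, -2.845, -0.001]
ft_force: [-2.4, 5.4, 1.8]
width: 53.5
grasp_force: 30.0
```

```bash
python3 o.py
```

```text
[500.89 -51.15 218.  ] [-2.4   5.41  1.84] [ 1.01  0.04 -0.02] w 53.54 30.0 q6 -0.82 q1 -0.13 tq6 1.121
```

>>> servo_tool(plan=[[[1, -0.01, 0.02, -0.002, 0, 0, -1], [1, 0, 0.01, -0.002, 0, 0, -1], [1, 0, 0, -0.002, 0, 0, -1], [1, 0, 0, -0.002, 0, 0, -1], [1, 0, 0, 0, 0, 0, 0]]])

```text
t: 5.5
ee_pos: [501.0, -50.8, 217.7]
orientation: [1.802, 2.572, 0.0]
ft_force: [0.6, -1.2, -1.2]
width: 53.2
grasp_force: 30.0
```

```bash
python3 o.py
```

```text
[501.04 -50.78 217.74] [ 0.61 -1.19 -1.25] [-0.19 -0.27 -0.05] w 53.22 30.0 q6 -0.47 q1 -0.12 tq6 1.198
```

>>> servo_tool(plan=[[[1, 0, 0, -0.002, 0, 0, -1], [1, 0, 0, -0.002, 0, 0, -1], [1, 0, 0, 0, 0, 0, 0]]])

```text
t: 5.75
ee_pos: [501.2, -50.8, 217.6]
orientation: [2.016, 2.408, 0.001]
ft_force: [1.1, -1.1, -2.4]
width: 53.6
grasp_force: 30.0
```

```bash
python3 o.py
```

```text
[501.19 -50.76 217.62] [ 1.08 -1.06 -2.35] [-0.26 -0.51 -0.04] w 53.59 30.0 q6 -0.3 q1 -0.12 tq6 1.189
```

>>> servo_tool(plan=[[[1, 0, 0, -0.002, 0, 0, -1], [1, 0, 0, -0.002, 0, 0, -1], [1, 0, 0, -0.002, 0, 0, -1], [1, 0, 0, 0, 0, 0, 0]]])

```text
t: 6.08
ee_pos: [501.4, -50.7, 217.4]
orientation: [2.311, 2.126, 0.001]
ft_force: [3.0, -1.2, -2.2]
width: 53.4
grasp_force: 30.0
```

```bash
python3 o.py
```

```text
[501.37 -50.73 217.41] [ 3.03 -1.21 -2.17] [-0.34 -0.73 -0.02] w 53.37 30.0 q6 -0.04 q1 -0.12 tq6 1.211
```

>>> servo_tool(plan=[[[1, 0.01, 0, -0.002, 0, 0, -1], [1, 0.01, 0, -0.002, 0, 0, -1], [1, 0, 0, -0.002, 0, 0, -1], [1, 0, 0, 0, 0, 0, 0]]])

```text
t: 6.42
ee_pos: [501.7, -50.8, 217.2]
orientation: [2.568, 1.808, 0.0]
ft_force: [0.5, -2.5, -0.9]
width: 53.2
grasp_force: 30.0
```

```bash
python3 o.py
```

```text
[501.69 -50.77 217.18] [ 0.47 -2.53 -0.88] [-0.61 -0.38  0.02] w 53.18 30.0 q6 0.22 q1 -0.12 tq6 1.21
```

>>> servo_tool(plan=[[[1, 0, 0, -0.002, 0, 0, -1], [1, 0, 0, -0.002, 0, 0, -1], [1, 0, 0, -0.002, 0, 0, -1], [1, 0, 0, -0.002, 0, 0, -1], [1, 0, 0, 0, 0, 0, 0]]])

```text
t: 6.83
ee_pos: [501.9, -50.9, 216.9]
orientation: [2.842, 1.336, 0.001]
ft_force: [3.0, -5.2, -1.9]
width: 53.0
grasp_force: 30.0
```

```bash
python3 o.py
```

```text
[501.91 -50.9  216.9 ] [ 3.04 -5.18 -1.93] [-0.96 -0.52 -0.07] w 52.96 30.0 q6 0.57 q1 -0.12 tq6 1.132
```

>>> servo_tool(plan=[[[1, 0.01, -0.02, -0.002, 0, 0, -1], [1, 0, 0, -0.002, 0, 0, -1], [1, 0, 0, -0.002, 0, 0, -1], [1, 0, 0, -0.002, 0, 0, -1], [1, 0, 0, 0, 0, 0, 0]]])

```text
t: 7.25
ee_pos: [502.2, -51.3, 216.6]
orientation: [3.031, 0.824, 0.001]
ft_force: [2.3, -1.3, 0.5]
width: 53.4
grasp_force: 30.0
```

```bash
python3 o.py
```

```text
[502.17 -51.25 216.65] [ 2.28 -1.34  0.54] [-0.53 -0.34 -0.02] w 53.44 30.0 q6 0.92 q1 -0.13 tq6 1.243
```

>>> servo_tool(plan=[[[1, 0.01, 0, -0.002, 0, 0, -1], [1, 0, 0, -0.002, 0, 0, -1], [1, 0, 0, -0.002, 0, 0, -1], [1, 0, 0, 0, 0, 0, 0]]])

```text
t: 7.58
ee_pos: [502.3, -51.4, 216.4]
orientation: [3.112, 0.423, -0.0]
ft_force: [0.5, -3.1, 2.1]
width: 53.3
grasp_force: 30.0
```

```bash
python3 o.py
```

```text
[502.33 -51.42 216.45] [ 0.47 -3.08  2.13] [-0.81 -0.07  0.52] w 53.32 30.0 q6 1.18 q1 -0.13 tq6 1.747
```

>>> servo_tool(plan=[[[1, 0, 0, 0, 0, 0, -0.6], [1, 0, 0, 0, 0, 0, 0]]])

```text
t: 7.75
ee_pos: [502.3, -51.5, 216.4]
orientation: [3.122, 0.344, 0.0]
ft_force: [0.9, -4.1, 2.5]
width: 53.3
grasp_force: 30.0
```

```bash
python3 o.py
```

```text
[502.32 -51.46 216.42] [ 0.88 -4.11  2.51] [-0.85 -0.03  0.89] w 53.26 30.0 q6 1.23 q1 -0.13 tq6 1.519
```

>>> servo_tool(plan=[[[-1, 0, 0, 0, 0, 0, 0], [-1, 0, 0, 0, 0, 0, 0], [-1, 0, 0, 0, 0, 0, 0], [-1, 0, 0, 0, 0, 0, 0], [-1, 0, 0, 0.3, 0, 0, 0]]])

```text
t: 8.17
ee_pos: [500.9, -51.0, 226.5]
orientation: [-3.122, -0.333, 0.006]
ft_force: [-0.1, -0.7, -0.4]
width: 83.5
grasp_force: 0.0
```

>>> servo_tool(plan=[[[-1, 0, 0, 0.7, 0, 0, 0], [-1, 0, 0, 0.9, 0, 0, 0], [-1, 0, 0, 0.3, 0, 0, 0], [-1, 0, 0.6, 0, 0, 0, 0], [-1, 0, 0.9, 0, 0, 0, -0.9]]])

```text
t: 8.58
ee_pos: [502.8, 7.8, 305.5]
orientation: [3.135, 0.206, 0.004]
ft_force: [-0.3, -0.3, 0.0]
width: 87.7
grasp_force: 0.0
```

>>> servo_tool(plan=[[[-1, -0.1, 1, 0, 0, 0, 0], [-1, -0.1, 1, 0, 0, 0, 0], [-1, -0.1, 1, 0, 0, 0, 0], [-1, 0, 1, 0, 0, 0, 0], [-1, 0, 0, 0, 0, 0, 0]]])

```text
t: 9.0
ee_pos: [489.8, 174.2, 304.3]
orientation: [-3.132, -0.218, -0.001]
ft_force: [0.5, -0.1, 0.4]
width: 87.7
grasp_force: 0.0
```

```bash
python3 o.py
python3 - <<'E'
from h import *
a=snap("scene","pics/s3.png");b=snap("top","pics/t3.png")
f=lambda im,x,y,w,h,k:cv2.resize(im[y:y+h,x:x+w],None,fx=k,fy=k,interpolation=cv2.INTER_CUBIC)
b0=cv2.imread("pics/t0.png")[:,:,::-1]
u=np.hstack([f(b,265,214,32,32,9),f(b0,265,214,32,32,9)[:,:,:]])
v=np.hstack([f(a,216,200,32,32,9),f(a,140,195,60,60,4.8)])
cv2.imwrite("pics/c3.png",np.vstack([u,v])[:,:,::-1])
E
```

```text
[489.83 174.23 304.34] [ 0.46 -0.11  0.36] [0.01 0.13 0.03] w 87.69 0.0 q6 1.75 q1 0.32 tq6 0.926
```

View pics/c3.png

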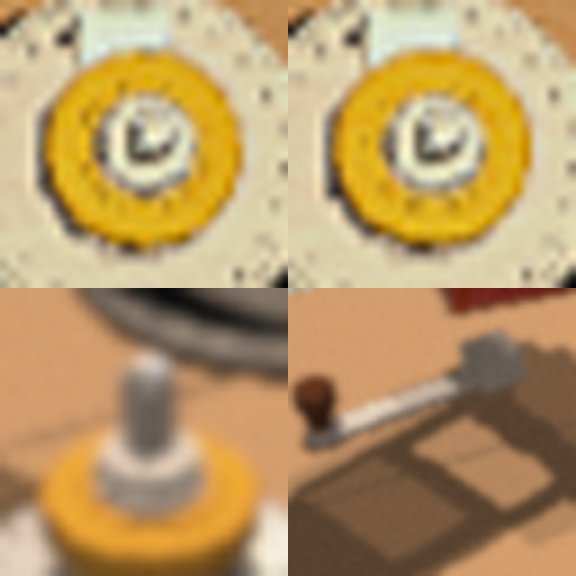

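Run:
```python
from h import *
b=cv2.imread("pics/t3.png");g=b.sum(2)//3
print(g[222:238,272:290])
a=cv2.imread("pics/s3.png")
print("R-B scene");print(a[205:222,226:240,2].astype(int)-a[205:222,226:240,0]);print(a[205:222,226:240].sum(2)//3)
for P in([501,-51.5,168],[501,-51.5,194]):print(proj("top",P),proj("scene",P))
for yw in(0,22.5,45,67.5):
  w=np.radians(yw);q=lambda z,r:[np.round(proj("top",[501+r*np.cos(w+k*np.pi/2+np.pi/4),-51.5+r*np.sin(w+k*np.pi/2+np.pi/4),z]),1).tolist() for k in range(4)]
  print(yw,q(190,7.07))
```

```text
[[193 157 140 133 138 142 140 141 143 134 144 142 142 139 133 137 176 197]
 [153 132 141 144 142 143 111 134 139 134 138 126 140 143 141 134 137 169]
 [133 136 141 143 141 137 132 159 150 159 145 142 143 137 140 141 131 125]
 [131 143 140 125 136 147 171 201 193 197 186 181 138 142 143 141 140 124]
 [141 145 118 128 126 138 193 216 166 171 183 177 184 156 143 134 141 140]
 [138 144 112 146 139 184 212 160 184 186 193 197 207 194 157 139 138 137]
 [145 143 140 112 131 204 216  97 124 203 209 215 175 206 180 137 133 140]
 [145 144 150 113 108 198 219  95 137 220 223 184 156 211 175 145 141 141]
 [142 145 143 109 114 198 216  98 137 147 148  92 178 217 154 141 139 143]
 [142 138 146 115  83 200 218 120  74  75 111 156 206 202 161 131 137 139]
 [149 141 117 134 132 180 219 190 173 182 188 214 220 191 164 123 131 140]
 [147 142 127 142 150 165 169 209 222 223 221 183 159 136 150 127 135 142]
 [147 145 146 125 137 162 139 159 172 169 149 155 138 128 133 136 143 140]
 [140 150 146 134 120 141 151 144 108 104 124 158 158 129 130 143 139 137]
 [111 140 146 147 127 145 134 144 129 125 151 122 
[... 1805 characters left out ...]
 183 180 167 160]
 [169 189 197 176 133 103  94 100 126 168 197 193 175 160]
 [171 187 202 194 163 130 121 136 162 191 202 193 175 162]
 [160 168 188 199 192 174 166 182 197 201 190 171 161 160]
 [146 146 161 176 186 183 183 190 190 178 156 144 150 156]
 [149 143 141 141 150 151 154 152 147 141 132 134 146 154]]
[280.72392764 228.90060202] [231.05115003 216.41108215]
[281.59995563 227.6289696 ] [230.84272015 206.67053846]
0 [[279.4, 225.7], [279.3, 229.9], [283.6, 230.0], [283.6, 225.8]]
22.5 [[278.7, 226.6], [280.3, 230.6], [284.2, 229.0], [282.6, 225.1]]
45 [[278.5, 227.8], [281.5, 230.8], [284.4, 227.9], [281.5, 224.9]]
67.5 [[278.7, 228.9], [282.6, 230.6], [284.2, 226.7], [280.3, 225.1]]
```

>>> servo_tool(plan=[[[-1, 0, 0.9, 0, 0, 0, 0], [-1, 0, 0.9, -0.5, 0, 0, 0], [-1, 0, 0, -1, 0, 0, 0], [-1, 0, 0, -1, 0, 0, 0], [-1, 0, 0, 0, 0, 0, 0]]])

```text
t: 9.52
ee_pos: [486.6, 238.0, 197.6]
orientation: [3.13, 0.209, -0.019]
ft_force: [-1.4, -0.9, -0.5]
width: 87.8
grasp_force: 0.0
```

>>> servo_tool(plan=[[[-1, 0, 0, 0, 0, 0, 0], [-1, 0, 0, 0, 0, 0, 0]]])

```text
t: 9.68
ee_pos: [491.2, 239.9, 205.6]
orientation: [-3.134, -0.207, -0.001]
ft_force: [-0.5, 0.0, 0.4]
width: 88.0
grasp_force: 0.0
```

```bash
python3 o.py
python3 - <<'E'
from h import *
a=snap("scene","pics/s4.png");b=snap("top","pics/t4.png")
f=lambda im,x,y,w,h,k:cv2.resize(im[y:y+h,x:x+w],None,fx=k,fy=k,interpolation=cv2.INTER_CUBIC)
cv2.imwrite("pics/c4.png",np.hstack([f(a,125,140,95,100,5),f(b,150,200,60,100,5)])[:,:,::-1])
E
```

```text
[491.24 239.9  205.6 ] [-0.46  0.03  0.41] [-0.04  0.09  0.03] w 88.04 0.0 q6 1.87 q1 0.43 tq6 -0.01
```

View pics/c4.png

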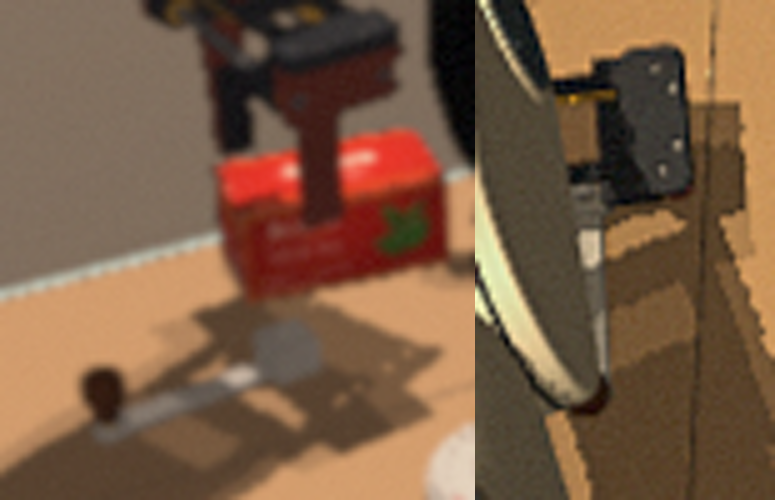

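Run:
```python
from h import *
print(ray("scene",182.4,207.2,22), ray("scene",231,207.7,194), ray("top",281.8,228,194), ray("top",170.5,237.6,22))
```

```text
[490.42794004 238.14550359  22.        ] [499.49241023 -55.16720669 194.        ] [500.13245066 -51.9716123  194.        ] [487.8694305 247.1268756  22.       ]
```

>>> servo_tool(plan=[[[-1, -0.04, 0.2, -1, 0, 0, 0], [-1, 0, 0, -1, 0, 0, 0], [-1, 0, 0, 0, 0, 0, 0], [-1, 0, 0, 0, 0, 0, 0]]])

```text
t: 10.12
ee_pos: [488.4, 248.2, 124.4]
orientation: [3.134, 0.209, -0.004]
ft_force: [0.4, -0.3, 0.6]
width: 87.6
grasp_force: 0.0
```

```bash
python3 o.py
```

```text
[488.37 248.23 124.39] [ 0.39 -0.31  0.59] [-0.02  0.17 -0.02] w 87.59 0.0 q6 1.89 q1 0.45 tq6 0.003
```

>>> servo_tool(plan=[[[-1, 0.05, -0.05, -0.5, 0, 0, 0], [-1, 0, 0, -0.3, 0, 0, 0], [-1, 0, 0, -0.1, 0, 0, 0], [-1, 0, 0, 0, 0, 0, 0], [-1, 0, 0, 0, 0, 0, 0]]])

```text
t: 10.53
ee_pos: [491.3, 246.9, 89.6]
orientation: [-3.134, -0.209, -0.002]
ft_force: [-0.0, 0.2, -0.3]
width: 88.0
grasp_force: 0.0
```

```bash
python3 o.py
```

```text
[491.27 246.93  89.6 ] [-0.03  0.24 -0.25] [-0.04  0.17 -0.  ] w 87.97 0.0 q6 1.88 q1 0.44 tq6 0.0
```

>>> servo_tool(plan=[[[-1, 0, 0, -0.12, 0, 0, 0], [-0.3, 0, 0, 0, 0, 0, 0], [0, 0, 0, 0, 0, 0, 0], [0.2, 0, 0, 0, 0, 0, 0], [0.2, 0, 0, 0, 0, 0, 0]]])

```text
t: 10.95
ee_pos: [490.7, 246.8, 83.6]
orientation: [-3.135, -0.21, -0.0]
ft_force: [-0.7, -0.1, 0.1]
width: 64.6
grasp_force: 0.0
```

>>> servo_tool(plan=[[[1, 0, 0, 0, 0, 0, 0], [1, 0, 0, 0, 0, 0, 0], [1, 0, 0, 0, 0, 0, 0], [1, 0, 0, 0, 0, 0, 0]]])

```text
t: 11.28
ee_pos: [490.7, 246.7, 83.4]
orientation: [-3.135, -0.209, 0.0]
ft_force: [0.8, -0.1, -0.1]
width: 37.4
grasp_force: 0.0
```

```bash
python3 o.py
```

```text
[490.68 246.73  83.4 ] [ 0.76 -0.13 -0.1 ] [0.04 0.13 0.  ] w 37.44 0.0 q6 1.88 q1 0.44 tq6 0.0
```

>>> servo_tool(plan=[[[1, 0, 0, 0, 0, 0, 0], [1, 0, 0, 0, 0, 0, 0], [1, 0, 0, 0, 0, 0, 0], [1, 0, 0, 0, 0, 0, 0]]])

```text
t: 11.62
ee_pos: [490.7, 246.7, 83.4]
orientation: [-3.135, -0.209, -0.0]
ft_force: [-0.4, 0.3, -0.2]
width: 28.0
grasp_force: 29.8
```

```bash
python3 o.py
```

```text
[490.68 246.73  83.39] [-0.4   0.34 -0.25] [0.09 0.15 0.  ] w 28.04 29.77 q6 1.88 q1 0.44 tq6 -0.01
```

>>> servo_tool(plan=[[[1, 0, 0, 0.3, 0, 0, 0], [1, 0, 0, 0.8, 0, 0, 0], [1, 0, 0, 1, 0, 0, 0], [1, 0, 0, 1, 0, 0, 0], [1, 0, 0, 1, 0, 0, 0]]])

```text
t: 12.03
ee_pos: [490.1, 246.4, 249.6]
orientation: [3.134, 0.209, -0.001]
ft_force: [0.1, 0.3, -1.2]
width: 27.7
grasp_force: 29.8
```

>>> servo_tool(plan=[[[1, 0, 0, 0.8, 0, 0, 1], [1, 0, -0.3, 0.3, 0, 0, 1], [1, 0, -0.7, 0, 0, 0, 0], [1, 0.02, -0.8, 0, 0, 0, 0], [1, 0.03, -0.8, 0, 0, 0, 0]]])

```text
t: 12.45
ee_pos: [492.1, 141.9, 292.7]
orientation: [-3.104, -0.484, -0.002]
ft_force: [0.4, -0.5, -2.5]
width: 27.9
grasp_force: 29.8
```

>>> servo_tool(plan=[[[1, 0.03, -0.8, 0, 0, 0, 0], [1, 0.03, -0.8, 0, 0, 0, 0], [1, 0.03, -0.8, 0, 0, 0, 0], [1, 0.03, -0.8, 0, 0, 0, 0], [1, 0.03, -0.8, 0, 0, 0, 0]]])

```text
t: 12.87
ee_pos: [498.1, -18.8, 292.2]
orientation: [3.104, 0.482, 0.001]
ft_force: [0.0, -0.4, -1.3]
width: 27.4
grasp_force: 29.8
```

>>> servo_tool(plan=[[[1, 0.03, -0.4, 0, 0, 0, 0], [1, 0.03, -0.2, 0, 0, 0, 0], [1, 0, 0, 0, 0, 0, 0], [1, 0, 0, 0, 0, 0, 0], [1, 0, 0, 0, 0, 0, 0]]])

```text
t: 13.28
ee_pos: [500.9, -40.3, 291.5]
orientation: [-3.104, -0.483, 0.0]
ft_force: [-1.1, 0.9, -1.2]
width: 27.8
grasp_force: 29.8
```

```bash
python3 o.py
```

```text
[500.89 -40.34 291.51] [-1.07  0.86 -1.18] [-0.02  0.13 -0.01] w 27.79 29.77 q6 1.16 q1 -0.1 tq6 0.002
```

>>> servo_tool(plan=[[[1, 0.02, -0.15, 0, 0, 0, 0], [1, 0, -0.12, 0, 0, 0, 0], [1, 0, 0, 0, 0, 0, 0], [1, 0, 0, 0, 0, 0, 0]]])

```text
t: 13.62
ee_pos: [501.9, -52.0, 291.4]
orientation: [-3.104, -0.482, 0.0]
ft_force: [0.7, -0.5, -1.0]
width: 27.7
grasp_force: 29.8
```

```bash
python3 o.py
python3 - <<'E'
from h import *
a=snap("scene","pics/s5.png");b=snap("top","pics/t5.png")
f=lambda im,x,y,w,h,k:cv2.resize(im[y:y+h,x:x+w],None,fx=k,fy=k,interpolation=cv2.INTER_CUBIC)
cv2.imwrite("pics/c5.png",np.hstack([f(a,190,160,70,80,6),f(b,250,200,50,80,6)])[:,:,::-1])
E
```

```text
[501.9  -51.99 291.35] [ 0.68 -0.45 -1.04] [-0.01  0.05 -0.02] w 27.75 29.77 q6 1.14 q1 -0.13 tq6 -0.035
```

View pics/c5.png

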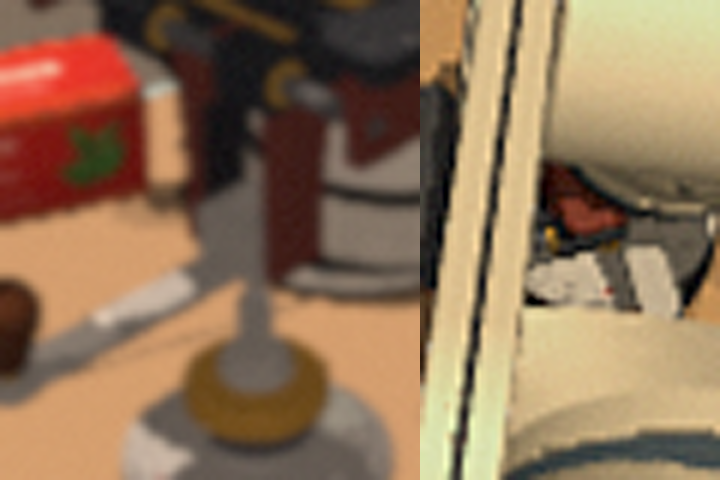

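>>> servo_tool(plan=[[[1, -0.01, 0.01, -0.15, 0, 0, 0], [1, 0, 0, -0.15, 0, 0, 0], [1, 0, 0, 0, 0, 0, 0], [1, 0, 0, 0, 0, 0, 0], [1, 0, 0, 0, 0, 0, 0]]])

```text
t: 14.13
ee_pos: [501.4, -51.7, 279.2]
orientation: [-3.104, -0.482, 0.001]
ft_force: [0.4, 0.1, -1.7]
width: 28.0
grasp_force: 29.8
```

```bash
python3 o.py
```

```text
[501.42 -51.66 279.17] [ 0.36  0.12 -1.73] [-0.01  0.1   0.01] w 27.98 29.77 q6 1.14 q1 -0.13 tq6 0.001
```

>>> servo_tool(plan=[[[1, 0, 0, -0.025, 0, 0, 0], [1, 0, 0, -0.025, 0, 0, 0], [1, 0, 0, -0.025, 0, 0, 0], [1, 0, 0, 0, 0, 0, 0], [1, 0, 0, 0, 0, 0, 0]]])

```text
t: 14.55
ee_pos: [501.4, -51.7, 276.4]
orientation: [-3.104, -0.482, 0.0]
ft_force: [0.2, 0.1, -2.0]
width: 28.1
grasp_force: 29.8
```

```bash
python3 o.py
```

```text
[501.45 -51.7  276.37] [ 0.23  0.09 -2.04] [-0.07  0.13  0.03] w 28.09 29.77 q6 1.14 q1 -0.13 tq6 0.001
```

>>> servo_tool(plan=[[[1, 0, 0, -0.025, 0, 0, 0], [1, 0, 0, -0.025, 0, 0, 0], [1, 0, 0, 0, 0, 0, 0]]])

```text
t: 14.8
ee_pos: [501.4, -51.7, 274.2]
orientation: [-3.104, -0.482, 0.0]
ft_force: [-0.2, 0.4, -1.4]
width: 27.9
grasp_force: 29.8
```

```bash
python3 o.py
```

```text
[501.37 -51.68 274.21] [-0.2   0.39 -1.43] [0.01 0.09 0.  ] w 27.88 29.77 q6 1.14 q1 -0.13 tq6 0.001
```

>>> servo_tool(plan=[[[1, 0, 0, -0.025, 0, 0, 0], [1, 0, 0, -0.025, 0, 0, 0], [1, 0, 0, 0, 0, 0, 0]]])

```text
t: 15.05
ee_pos: [501.7, -51.7, 272.4]
orientation: [3.104, 0.482, 0.001]
ft_force: [0.9, -0.5, -1.2]
width: 28.1
grasp_force: 29.8
```

```bash
python3 o.py
```

```text
[501.72 -51.69 272.37] [ 0.89 -0.46 -1.24] [ 0.01 -0.07 -0.05] w 28.08 29.77 q6 1.14 q1 -0.13 tq6 -0.003
```

>>> servo_tool(plan=[[[1, 0.008, 0, -0.025, 0, 0, 0], [1, 0, 0, -0.025, 0, 0, 0], [1, 0, 0, 0, 0, 0, 0]]])

```text
t: 15.3
ee_pos: [501.9, -51.7, 270.3]
orientation: [-3.104, -0.482, -0.0]
ft_force: [1.4, 0.2, -1.5]
width: 27.7
grasp_force: 29.8
```

```bash
python3 o.py
```

```text
[501.88 -51.69 270.25] [ 1.43  0.24 -1.53] [ 0.03 -0.09 -0.04] w 27.67 29.77 q6 1.14 q1 -0.13 tq6 -0.004
```

>>> servo_tool(plan=[[[1, 0, 0, -0.025, 0, 0, 0], [1, 0, 0, -0.025, 0, 0, 0], [1, 0, 0, 0, 0, 0, 0]]])

```text
t: 15.55
ee_pos: [501.9, -51.7, 268.3]
orientation: [-3.104, -0.482, -0.0]
ft_force: [1.3, 0.4, -1.5]
width: 27.8
grasp_force: 29.8
```

```bash
python3 o.py
```

```text
[501.89 -51.69 268.28] [ 1.34  0.44 -1.55] [ 0.08 -0.14  0.03] w 27.83 29.77 q6 1.14 q1 -0.13 tq6 -0.005
```

>>> servo_tool(plan=[[[1, 0.008, 0, -0.03, 0, 0, 0], [1, 0, 0, -0.03, 0, 0, 0], [1, 0, 0, -0.03, 0, 0, 0], [1, 0, 0, -0.03, 0, 0, 0], [1, 0, 0, 0, 0, 0, 0]]])

```text
t: 15.97
ee_pos: [502.0, -51.7, 263.3]
orientation: [-3.104, -0.482, 0.0]
ft_force: [0.9, 0.1, -2.3]
width: 27.7
grasp_force: 29.8
```

```bash
python3 o.py
```

```text
[502.   -51.67 263.31] [ 0.86  0.14 -2.29] [-0.01  0.04 -0.01] w 27.74 29.77 q6 1.14 q1 -0.13 tq6 -0.003
```

>>> servo_tool(plan=[[[1, 0, 0, -0.03, 0, 0, 0], [1, 0, 0, -0.03, 0, 0, 0], [1, 0, 0, -0.03, 0, 0, 0], [1, 0, 0, -0.03, 0, 0, 0], [1, 0, 0, 0, 0, 0, 0]]])

```text
t: 16.38
ee_pos: [502.0, -51.7, 258.6]
orientation: [-3.104, -0.482, 0.0]
ft_force: [0.6, 0.1, -1.5]
width: 28.1
grasp_force: 29.8
```

```bash
python3 o.py
```

```text
[502.05 -51.7  258.56] [ 0.58  0.1  -1.5 ] [0.02 0.04 0.04] w 28.14 29.77 q6 1.14 q1 -0.13 tq6 -0.001
```

>>> servo_tool(plan=[[[1, 0, 0, -0.03, 0, 0, 0], [1, 0, 0, -0.03, 0, 0, 0], [1, 0, 0, -0.03, 0, 0, 0], [1, 0, 0, -0.03, 0, 0, 0], [1, 0, 0, 0, 0, 0, 0]]])

```text
t: 16.8
ee_pos: [502.0, -51.7, 253.7]
orientation: [-3.104, -0.482, 0.0]
ft_force: [0.2, 0.3, -1.7]
width: 28.1
grasp_force: 29.8
```

```bash
python3 o.py
```

```text
[502.05 -51.68 253.73] [ 0.19  0.31 -1.65] [0.   0.04 0.01] w 28.1 29.77 q6 1.14 q1 -0.13 tq6 -0.001
```

>>> servo_tool(plan=[[[1, 0, 0, -0.03, 0, 0, 0], [1, 0, 0, -0.02, 0, 0, 0], [1, 0, 0, 0, 0, 0, 0]]])

```text
t: 17.05
ee_pos: [502.1, -51.7, 251.8]
orientation: [-3.104, -0.482, 0.0]
ft_force: [-0.3, -0.4, -0.9]
width: 27.9
grasp_force: 29.8
```

```bash
python3 o.py
```

```text
[502.08 -51.7  251.85] [-0.25 -0.37 -0.86] [ 0.04  0.1  -0.01] w 27.95 29.77 q6 1.14 q1 -0.13 tq6 -0.0
```

>>> servo_tool(plan=[[[1, 0, 0, -0.015, 0, 0, 0], [1, 0, 0, 0, 0, 0, 0]]])

```text
t: 17.22
ee_pos: [502.1, -51.7, 251.4]
orientation: [-3.104, -0.482, 0.0]
ft_force: [-0.3, 0.4, -2.0]
width: 27.9
grasp_force: 29.8
```

```bash
python3 o.py
```

```text
[502.11 -51.69 251.4 ] [-0.3   0.41 -2.  ] [-0.03  0.08 -0.01] w 27.87 29.77 q6 1.14 q1 -0.13 tq6 0.001
```

>>> servo_tool(plan=[[[1, 0, 0, -0.015, 0, 0, 0], [1, 0, 0, 0, 0, 0, 0]]])

```text
t: 17.38
ee_pos: [502.2, -51.7, 251.3]
orientation: [3.104, 0.482, 0.0]
ft_force: [-2.3, 1.3, 4.7]
width: 28.1
grasp_force: 29.8
```

```bash
python3 o.py
```

```text
[502.18 -51.69 251.33] [-2.29  1.25  4.65] [0.07 0.45 0.  ] w 28.06 29.77 q6 1.14 q1 -0.13 tq6 -0.0
```

>>> servo_tool(plan=[[[-1, 0, 0, 0.01, 0, 0, 0], [-1, 0, 0, 0, 0, 0, 0], [-1, 0, 0, 0, 0, 0, 0], [-1, 0, 0, 0, 0, 0, 0], [-1, 0, 0, 0, 0, 0, 0]]])

```text
t: 17.8
ee_pos: [502.1, -51.7, 251.1]
orientation: [-3.104, -0.482, 0.0]
ft_force: [-0.4, -0.3, -1.2]
width: 57.6
grasp_force: 0.0
```

>>> servo_tool(plan=[[[-1, 0, 0, 0.2, 0, 0, 0], [-1, 0, 0, 0.6, 0, 0, 0], [-1, 0, 0, 0.9, 0, 0, 0], [-1, 0, 0, 0.9, 0, 0, 0], [-1, 0, 0, 0.4, 0, 0, 0]]])

```text
t: 18.22
ee_pos: [503.4, -51.8, 376.1]
orientation: [3.103, 0.482, 0.009]
ft_force: [0.3, -0.1, 0.2]
width: 87.4
grasp_force: 0.0
```

>>> servo_tool(plan=[[[-1, 0, 0.8, 0, 0, 0, 0], [-1, 0, 1, 0, 0, 0, 0], [-1, 0, 1, 0, 0, 0, 0], [-1, 0, 1, 0, 0, 0, 0], [-1, 0, 0.6, 0, 0, 0, 0]]])

```text
t: 18.63
ee_pos: [501.8, 127.2, 372.0]
orientation: [-3.103, -0.483, -0.002]
ft_force: [0.6, -0.2, -0.0]
width: 87.9
grasp_force: 0.0
```

```bash
python3 o.py
python3 - <<'E'
from h import *
a=snap("scene","pics/s6.png");b=snap("top","pics/t6.png")
f=lambda im,x,y,w,h,k:cv2.resize(im[y:y+h,x:x+w],None,fx=k,fy=k,interpolation=cv2.INTER_CUBIC)
cv2.imwrite("pics/c6.png",np.hstack([f(a,180,170,80,100,5),f(b,250,205,70,100,5)])[:,:,::-1])
E
```

```text
[501.76 127.23 372.05] [ 0.61 -0.24 -0.02] [-0.    0.06  0.  ] w 87.94 0.0 q6 1.49 q1 0.23 tq6 -0.305
```

View pics/c6.png

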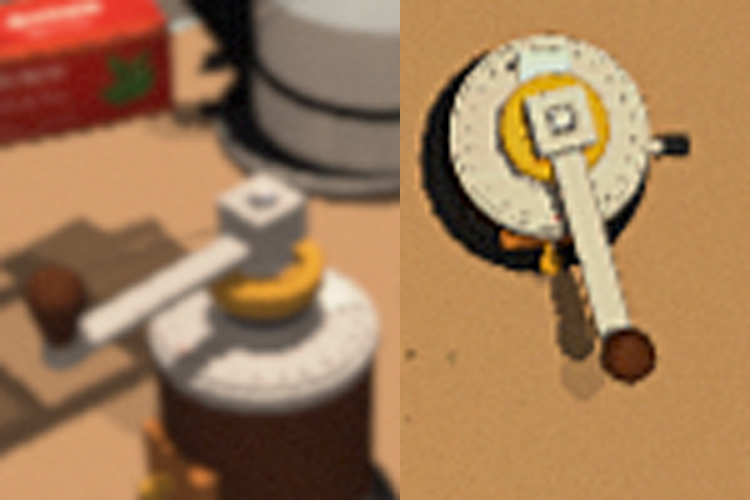

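The crank sits level on the spindle, hub at top-crop (560,120), with the spindle end visible in its hole. The gripper is well clear.

>>> servo_tool(plan=[[[-1, 0, 0, 0, 0, 0, 0], [-1, 0, 0, 0, 0, 0, 0], [-1, 0, 0, 0, 0, 0, 0]]])

```text
t: 18.98
ee_pos: [502.1, 123.3, 371.3]
orientation: [3.104, 0.48, -0.0]
ft_force: [0.3, -0.9, -0.1]
width: 88.3
grasp_force: 0.0
```

```bash
python3 -c "
from workcell import close_job
print(close_job())"
```

```text
the job is handed in; nothing more can be done
None
```

Job handed in at about 19 s: the lock ring is tight (the last reading was 0.89 N m, above the 0.5 wanted but below the 1 N m that drags the setting ring, whose mark I did not check by camera), and the crank is seated on the spindle shoulder and released.

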